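# Bin the empty oil bottle through the sprung flap

### The arm

A 6-joint arm with a two-finger parallel gripper is mounted at the origin on the work surface. World frame = base frame: x ahead of the robot, y to its left, z up, the work surface at z = 0. Lengths are in m, angles in rad, forces in N, time in s.
With the tool pointing down it reaches from about 0.35 to 0.875 m from the base axis. Payload 4.2 kg.
Tool frame: the origin (TCP) lies midway between the tips of the shut fingers; the grasp point (between the pads) lies bot.tcp_to_grasp behind it (bot.tcp_to_grasp is the distance from the TCP to the grasp point, in m); z points along the fingers, y is the line along which they close (so a half turn about z gives the same grasp; the last joint's range is limited). The gripper opens to 85 mm and grips with 20 to 120 N. Pads are 22 mm wide; open, the fingers measure 114 mm over their backs; the gripper's body (76 mm by 85 mm) begins 54 mm behind the grasp point. The pads swing forward as they close: fully open they stand 13 mm farther back than shut.
Start: joints at [1.602, 0.385, 0.008, 0, -1.194, -0.259], TCP at [0.141, 0.609, 0.231] pointing down, gripper open.
Joint ranges: [-3.14, 3.14], [-1.21, 2.06], [-1.07, 1.41], [-3.16, 2.05], [-2.99, -0.16], [-3.1, 3.1]. Speed limits (rad/s): [2.79, 2.79, 3.14, 3.14, 3.14, 3.14].

### API

Orientations are given as a 3x3 rotation matrix whose columns are the frame's x, y, z axes.
In Python, from rig import bot gives the robot as it stands.
- The arm moves only by the tool move_arm, never from a script. Its arguments are lists of equal length, an entry for each row: "xyz": the shift along the tool's x, y, z normalised to -1 to 1, where 1 is 80 mm, a list of three; "turn": the turn, a rotation vector about the tool's x, y, z normalised to -1 to 1, where 1 is 0.5 rad, a list of three; "grip": the finger opening in mm, from 0 to 85.4. In form: {"xyz": [[x, y, z], ...], "turn": [[wx, wy, wz], ...], "grip": [grip, ...]}. A call has exactly 5 rows; each row shifts and turns the commanded pose from where the row before left it, along the tool's axes as they then stand; what a row does not reach is not made up. A row lasts 1/8 s, in which the tool goes at most 62.5 mm and 10.7 degrees, less where a joint would pass 70% of its speed; a pose out of reach is approached as far as the arm can. A call with a number of a shift or a turn outside -1 to 1 is refused whole. A call with a gripper value outside its range is refused whole. The fingers move at their own pace and stop on an object; "newtons" is the grip in N (left out, the last holds). Time passes only in rows, so rows that do not move let the fingers close, or fill a call up. It gives the time, the measured TCP pose, the force, the opening and the grip force at its end, in the units of the state.
- bot.get_obs(): the state, without advancing time (a new reading comes with each control period).
- bot.snapshot(name): name is "scene" or "top" or "wrist"; returns the picture (384x512x3 uint8, red, green, blue); there is no depth.
- bot.calibration(name): a dict with "vfov" (degrees; the focal length in pixels is half the picture's height over the tangent of half this angle, whatever the lens; pixels are square), "cx", "cy" (the principal point, pixels), "extrinsics" (4x4, takes a point from world to camera coordinates). Camera axes: x right, y up, looking along -z (the intrinsics and any distortion apply to the point x, -y, -z); pixel columns grow to the right and rows downward; lengths in m; the calibration is good to about 2 mm. The wrist camera is an equidistant fisheye: a pixel r from the principal point sees the ray r / f radians off the axis. A picture is of the moment at which its call begins: read the wrist's pose just before it. calibration takes no time and is no camera call; for the wrist camera it gives the pose at the moment of the call.
- bot.close_job(): hands the job in; it is judged then, once.
The state is a dict: "t": time; "joints": joint angles; "qvel": joint speeds; "tau": joint torques, N m; "tcp_pos": TCP position; "tcp_rot": TCP orientation; "wrist_force": force on the tool from outside, world axes, zero at the start; "ft_torque": the same for the moment, N m; "width": finger opening in m; "grasp_force": force on a finger pad.
Only numpy, scipy, OpenCV 4.12 (cv2) and the standard library are available. Lean on these libraries where they do the work, as an engineer would, in place of code of your own. Each camera call takes 0.05 s, during which the arm holds its last target. There are 200 camera calls.

### The job

The slim little blade-oil bottle is empty: throw it away by pushing it, foot first, through the sprung flap in the top of the bin. Let the bottle itself push the flap open, see that it drops right inside and that the flap springs shut again, and leave the squat jar where it stands.

Things in the scene. Friction and masses are not known exactly. Their poses are not given: they have to be found in the camera images.
- bottle: The slim upright bottle to throw away: plain white plastic, round, straight body 40 mm in diameter up to 66 mm high, then a shoulder and a 24 mm wide grey cap; 90 mm tall in all, about 60 g. It stands on the table; origin at the centre of its underside, z up along it.
- jar: Squat jar that must stay: same white plastic, grey lid, round, 66 mm in diameter, 55 mm tall, origin at the centre of its underside. It and the bottle stand 110 to 320 mm apart, either one nearer the bin. A clipper and a trimmer, under 50 mm tall, lie beyond and on the robot's side of them, not part of the job.
- bin: White box fixed to the table, 130 (its x) by 190 (its y) by 190 mm high, walls and floor 5 mm; origin at the centre of its underside, z up, turned up to 20 deg about z. Centred in its top is an opening 80 (x) by 150 mm (y), shut by a grey flap 3 mm below the rim. Fingers holding the bottle by its +y and -y sides can go into the opening with it and open there.
- flap (a joint): Flap hinge, rad: 0 shut (level), to 1.55 hanging down in the bin. Axis along the bin's y at the opening's +x edge; flap 78 mm long. A spring shuts it: 1.5 N at its middle starts it, 3 N opens it; the bottle's weight does not. A bottle let go half way may be pinched: let go with its foot about 85 mm below the rim and the fingers, still in the opening, holding the flap down, it drops in.
Not all that is in view belongs to the job. What is shaped like the bin but pink or red is not meant.

How it is judged:
By the outcome, as a careful person would: the job done as asked, in the order asked, and still so for the second after the job is handed in, with the robot touching nothing.
It also fails if it takes over 48 s, if anything falls off the work surface, if the arm or the gripper's body presses on something with over 40 N, if the wrist force passes 120 N, or if a joint passes its speed limit or range.

## Working session

There is one attempt and no reset: what is moved stays moved. The work goes in short steps, Python scripts to look and compute and a tool call to move; the robot and the scene stay as the last step left them, time stands still between calls to the robot, and variables do not carry over. Pictures are saved under pics/ and viewed, at most 10 in all, crops included, and the job is handed in when it is done.

Besides the shell and the picture viewer there is one more tool, called by a JSON object that holds its "api" and its "payload", one argument or row to a line. move_arm: Moves the arm, as the interface text tells. Its arguments: {"type":"object","properties":{"xyz":{"type":"array","items":{"type":"array","items":{"type":"number"}}},"turn":{"type":"array","items":{"type":"array","items":{"type":"number"}}},"grip":{"type":"array","items":{"type":"number"}},"newtons":{"type":"number"}},"required":["xyz","turn","grip"]}

```bash
mkdir -p pics
python3 - <<'E'
from rig import bot
import cv2,numpy as np
o=bot.get_obs();print(o['t'],o['tcp_pos'],o['tcp_rot'],bot.tcp_to_grasp)
a=[]
for n in("scene","top"):
    p=bot.snapshot(n);cv2.imwrite(f'pics/{n}0.png',p[:,:,::-1]);c=bot.calibration(n);print(n,c)
E
```

```text
0.0 [0.14099741 0.60828601 0.23020064] [[ 9.74120255e-01 -2.26029978e-01 -4.20960532e-04]
 [-2.26030359e-01 -9.74117923e-01 -2.13283325e-03]
 [ 7.20190531e-05  2.17278593e-03 -9.99997637e-01]] 0.0187
scene {'vfov': 50.05049326206307, 'cx': 258.2611771811883, 'cy': 198.64148683708135, 'extrinsics': array([[ 0.99230193, -0.1236924 , -0.00608813, -0.43213276],
       [ 0.11932277,  0.9417745 ,  0.31436105, -0.13902497],
       [-0.03315042, -0.31266753,  0.94928397, -1.1985058 ],
       [ 0.        ,  0.        ,  0.        ,  1.        ]])}
top {'vfov': 56.75378877072513, 'cx': 258.68349596782406, 'cy': 187.73268392872032, 'extrinsics': array([[ 0.06970806, -0.99756642, -0.00142425,  0.03964503],
       [ 0.97594782,  0.06790162,  0.20715989, -0.44662782],
       [-0.20655904, -0.01583071,  0.97830606, -0.96026842],
       [ 0.        ,  0.        ,  0.        ,  1.        ]])}
```

View pics/scene0.png

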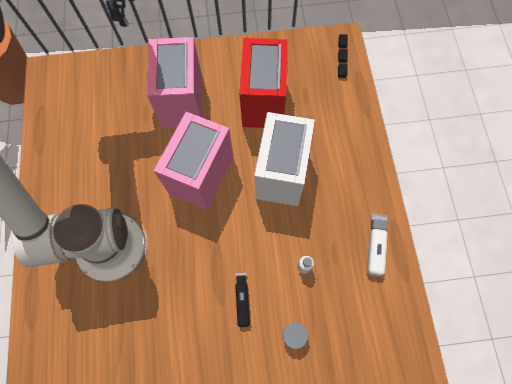

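View pics/top0.png

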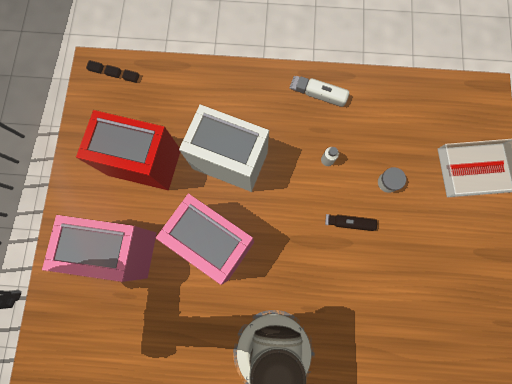

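The pictures show these candidates:
- **Bottle:** the slim white one with a small grey cap, at scene (306,264) and top (331,156). The squat jar with the wide grey lid is at scene (296,336) and top (394,180). The slim one fits the description.
- **Bin:** the white box with a grey flap, at scene (285,155) and top (225,145). The two pink boxes and the red one aren't meant, and the tray at top (478,168) isn't a bin.

Next I'll measure these and enlarge a crop to confirm.

```bash
cat > h.py <<'E'
import cv2,numpy as np
from rig import bot
def ray(n,u,v,c=None):
    c=c or bot.calibration(n);E=c['extrinsics'];f=192/np.tan(np.radians(c['vfov'])/2)
    a=(u-c['cx'])/f;b=(v-c['cy'])/f
    if n=='wrist':
        t=np.hypot(a,b);s=np.sin(t)/max(t,1e-9);d=np.array([a*s,-b*s,-np.cos(t)])
    else:d=np.array([a,-b,-1])
    R=E[:3,:3];return -R.T@E[:3,3],R.T@d
def hit(n,u,v,z,c=None):
    o,d=ray(n,u,v,c);return o+d*(z-o[2])/d[2]
E
python3 - <<'E'
from h import *
A=[]
for n,win,bw in(("scene",(250,108,320,212),(290,245,325,285)),("top",(175,100,275,192),(315,140,348,172))):
    im=cv2.imread(f'pics/{n}0.png');hsv=cv2.cvtColor(im,cv2.COLOR_BGR2HSV)
    # flap: grey-dark, low saturation, within white bin window
    x0,y0,x1,y1=win;h=hsv[y0:y1,x0:x1]
    m=((h[...,1]<60)&(h[...,2]<165)&(h[...,2]>60)).astype(np.uint8)
    cs,_=cv2.findContours(m,0,2)
    for k in sorted(cs,key=cv2.contourArea)[::-1][:2]:
        b=cv2.boxPoints(cv2.minAreaRect(k))+[x0,y0];q=np.array([hit(n,*p,.187) for p in b])
        print(n,'flap',cv2.contourArea(k),b.tolist(),'\n',q.round(3).tolist(),'c',q.mean(0).round(4))
    x0,y0,x1,y1=bw;h=hsv[y0:y1,x0:x1]
    m=((h[...,1]<70)&(h[...,2]>60)).astype(np.uint8);g=((h[...,1]<70)&(h[...,2]<175)&(h[...,2]>60)).astype(np.uint8)
    for nm,mm in(('all',m),('cap',g)):
        k=max(cv2.findContours(mm,0,2)[0],key=cv2.contourArea);(u,v),r=cv2.minEnclosingCircle(k)
        print(n,nm,cv2.contourArea(k),u+x0,v+y0,r,hit(n,u+x0,v+y0,.088).round(4),hit(n,u+x0,v+y0,.045).round(4))
    A.append(cv2.resize(im[win[1]-5:win[1]+120,win[0]-5:win[0]+125],(390,375),interpolation=2))
    A.append(cv2.resize(im[bw[1]-10:bw[1]+50,bw[0]-12:bw[0]+50],(388,375),interpolation=2))
cv2.imwrite('pics/crop1.png',cv2.resize(np.vstack([np.hstack(A[:2]),np.hstack(A[2:])]),(622,600)))
o=bot.get_obs();print(o['joints'])
E
```

```text
scene flap 1467.0 [[265.35135078430176, 169.89189529418945], [273.783784866333, 119.29729747772217], [305.40541076660156, 124.56756973266602], [296.9729766845703, 175.16217041015625]] 
 [[0.468, 0.105, 0.187], [0.51, 0.249, 0.187], [0.593, 0.222, 0.187], [0.548, 0.08, 0.187]] c [0.5297 0.1643 0.187 ]
scene flap 973.0 [[251.1946315765381, 197.56375122070312], [255.10067176818848, 175.4295196533203], [303.36241149902344, 183.94630432128906], [299.4563751220703, 206.08053588867188]] 
 [[0.423, 0.035, 0.187], [0.44, 0.093, 0.187], [0.56, 0.054, 0.187], [0.541, -0.003, 0.187]] c [0.491  0.0447 0.187 ]
scene all 195.0 305.2857141494751 264.1428565979004 8.950074195861816 [ 0.5448 -0.1352  0.088 ] [ 0.5503 -0.1289  0.045 ]
scene cap 123.0 305.0 265.0 8.062357902526855 [ 0.5437 -0.1374  0.088 ] [ 0.5492 -0.1311  0.045 ]
top flap 1811.5 [[189.89175605773926, 142.88143920898438], [202.08247566223145, 111.18556213378906], [258.773193359375, 132.98968505859375], [246.5824737548828, 164.68556213378906]] 
 [[0.515, 0.248, 0.187], [0.602, 0.226, 0.187], [0.553, 0.078, 0.187], [0.469, 0.102, 0.187]] c [0.535  0.1635 0.187 ]
top flap 1101.5 [[178.99999809265137, 150.0], [268.0, 130.99999809265137], [279.50965881347656, 184.91366577148438], [190.50965881347656, 203.91366577148438]] 
 [[0.495, 0.273, 0.187], [0.56, 0.055, 0.187], [0.424, 0.018, 0.187], [0.362, 0.229, 0.187]] c [0.4603 0.1439 0.187 ]
top all 213.0 330.0 156.0 10.295730590820312 [ 0.5373 -0.1206  0.088 ] [ 0.5511 -0.1286  0.045 ]
top cap 139.0 330.0 156.0 10.295730590820312 [ 0.5373 -0.1206  0.088 ] [ 0.5511 -0.1286  0.045 ]
[ 1.60162121e+00  3.85489796e-01  6.77117158e-03 -4.28344653e-04
 -1.19400610e+00 -2.58608852e-01]
```

View pics/crop1.png

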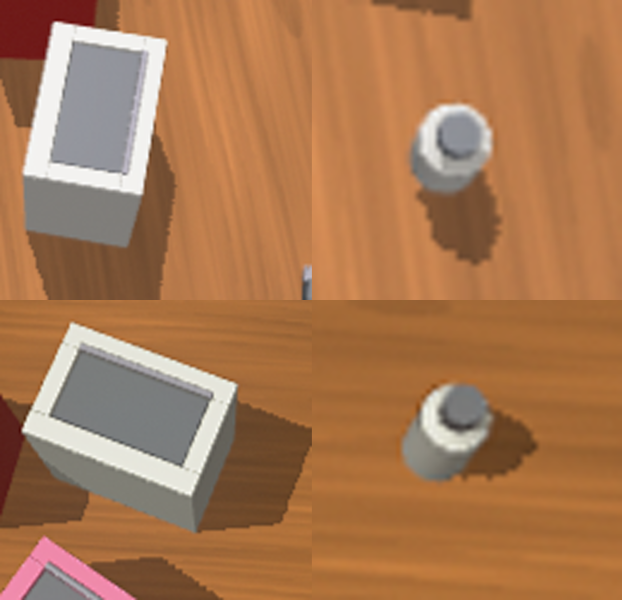

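The crop confirms it: the white box's flap is shut, and the slim white bottle has a narrow grey cap. The bottle is at (0.5505, -0.129), the opening's centre at (0.532, 0.164), and the bin is turned about -17.4°.

{"api": "move_arm", "payload": {
  "xyz": [
    [0,0,-0.4],
    [0.45,0.427,0],
    [0.45,0.427,0],
    [0.45,0.427,0],
    [0.45,0.427,0]
  ],
  "turn": [
    [0,0,0.152],
    [0,0,0],
    [0,0,0],
    [0,0,0],
    [0,0,0]
  ],
  "grip": [85,85,85,85,85],
  "newtons": 50
}}

```text
t: 0.72
tcp_pos: [0.2381, 0.4336, 0.2629]
tcp_rot: [[0.954, -0.299, -0.0], [-0.299, -0.954, -0.001], [-0.0, 0.001, -1.0]]
wrist_force: [0.8, 0.3, 0.9]
width: 0.0851
grasp_force: 0.0
```

{"api": "move_arm", "payload": {
  "xyz": [
    [0.45,0.427,0],
    [0.45,0.427,0],
    [0.45,0.427,0],
    [0.45,0.427,0],
    [0.45,0.427,0]
  ],
  "turn": [
    [0,0,0],
    [0,0,0],
    [0,0,0],
    [0,0,0],
    [0,0,0]
  ],
  "grip": [85,85,85,85,85]
}}

```text
t: 1.35
tcp_pos: [0.3586, 0.2169, 0.2632]
tcp_rot: [[0.954, -0.299, -0.0], [-0.299, -0.954, 0.0], [-0.0, 0.0, -1.0]]
wrist_force: [0.3, 1.1, 0.3]
width: 0.0847
grasp_force: 0.0
```

{"api": "move_arm", "payload": {
  "xyz": [
    [0.45,0.427,0],
    [0.45,0.427,0],
    [0.45,0.427,0],
    [0.45,0.427,0],
    [0.45,0.427,0]
  ],
  "turn": [
    [0,0,0],
    [0,0,0],
    [0,0,0],
    [0,0,0],
    [0,0,0]
  ],
  "grip": [85,85,85,85,85]
}}

```text
t: 1.98
tcp_pos: [0.4793, 0.0001, 0.2631]
tcp_rot: [[0.954, -0.299, -0.0], [-0.299, -0.954, 0.0], [-0.0, 0.0, -1.0]]
wrist_force: [0.1, 0.3, -0.4]
width: 0.085
grasp_force: 0.0
```

{"api": "move_arm", "payload": {
  "xyz": [
    [0.45,0.427,0],
    [0.45,0.427,0],
    [0.45,0.427,0],
    [0,0,0],
    [0,0,0]
  ],
  "turn": [
    [0,0,0],
    [0,0,0],
    [0,0,0],
    [0,0,0],
    [0,0,0]
  ],
  "grip": [85,85,85,85,85]
}}

```text
t: 2.6
tcp_pos: [0.5509, -0.1284, 0.2626]
tcp_rot: [[0.954, -0.3, -0.002], [-0.3, -0.954, 0.0], [-0.002, 0.0, -1.0]]
wrist_force: [0.2, 0.2, -0.5]
width: 0.0851
grasp_force: 0.0
```

Run:
```python
from h import *
c=bot.calibration('wrist');p=bot.snapshot('wrist')[:,:,::-1].copy();cv2.imwrite('pics/w1.png',p)
E=c['extrinsics'];f=192/np.tan(np.radians(c['vfov'])/2)
for z in(0,.09):
    q=E[:3,:3]@[.5505,-.1288,z]+E[:3,3];q=q*[1,-1,-1];t=np.arctan2(np.hypot(*q[:2]),q[2]);r=f*t/np.hypot(*q[:2]);print(z,q[0]*r+c['cx'],q[1]*r+c['cy'])
```

```text
0 253.492336618664 152.7481077162105
0.09 253.6025036143614 169.38691155992714
```

View pics/w1.png

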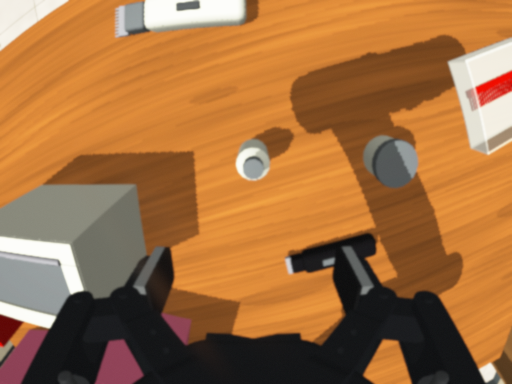

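The wrist view shows the bottle's cap at (254,167) against a predicted (253.6,169.4), so it's well centred and about 2 mm farther along +X. Nothing is within reach of the fingers, so I can go down.

{"api": "move_arm", "payload": {
  "xyz": [
    [0.03,0,0.6],
    [0,0,0.6],
    [0,0,0.6],
    [0,0,0.6],
    [0,0,0.56]
  ],
  "turn": [
    [0,0,0],
    [0,0,0],
    [0,0,0],
    [0,0,0],
    [0,0,0]
  ],
  "grip": [85,85,85,85,85]
}}

```text
t: 3.28
tcp_pos: [0.5534, -0.1277, 0.0258]
tcp_rot: [[0.955, -0.297, 0.001], [-0.297, -0.955, 0.0], [0.001, -0.0, -1.0]]
wrist_force: [-0.3, -1.1, -0.2]
width: 0.085
grasp_force: 0.0
```

{"api": "move_arm", "payload": {
  "xyz": [
    [0,0,0],
    [0,0,0],
    [0,0,0],
    [0,0,0],
    [0,0,0]
  ],
  "turn": [
    [0,0,0],
    [0,0,0],
    [0,0,0],
    [0,0,0],
    [0,0,0]
  ],
  "grip": [85,60,30,30,30],
  "newtons": 50
}}

```text
t: 3.9
tcp_pos: [0.5553, -0.129, 0.0289]
tcp_rot: [[0.954, -0.299, 0.004], [-0.299, -0.954, -0.0], [0.004, -0.001, -1.0]]
wrist_force: [-0.7, 1.3, 7.1]
width: 0.039
grasp_force: 50.7
```

{"api": "move_arm", "payload": {
  "xyz": [
    [0,0,0],
    [0,0,0],
    [0,0,0],
    [0,0,0],
    [0,0,0]
  ],
  "turn": [
    [0,0,0],
    [0,0,0],
    [0,0,0],
    [0,0,0],
    [0,0,0]
  ],
  "grip": [30,30,30,30,30]
}}

```text
t: 4.53
tcp_pos: [0.5553, -0.129, 0.0289]
tcp_rot: [[0.954, -0.299, 0.004], [-0.299, -0.954, -0.0], [0.004, -0.001, -1.0]]
wrist_force: [-1.6, 1.1, 7.7]
width: 0.039
grasp_force: 50.7
```

{"api": "move_arm", "payload": {
  "xyz": [
    [0,0,-0.5],
    [0,0,-0.7],
    [0,0,-0.7],
    [0,0,-0.7],
    [0,0,-0.6]
  ],
  "turn": [
    [0,0,0],
    [0,0,0],
    [0,0,0],
    [0,0,0],
    [0,0,0]
  ],
  "grip": [30,30,30,30,30]
}}

```text
t: 5.15
tcp_pos: [0.5533, -0.1292, 0.2856]
tcp_rot: [[0.954, -0.299, 0.003], [-0.299, -0.954, 0.0], [0.002, -0.001, -1.0]]
wrist_force: [0.8, -0.3, -0.5]
width: 0.0387
grasp_force: 50.5
```

{"api": "move_arm", "payload": {
  "xyz": [
    [-0.2,-0.4,0],
    [-0.2,-0.5,0],
    [-0.2,-0.5,0],
    [-0.2,-0.5,0],
    [-0.2,-0.5,0]
  ],
  "turn": [
    [0,0,0],
    [0,0,0],
    [0,0,0],
    [0,0,0],
    [0,0,0]
  ],
  "grip": [30,30,30,30,30]
}}

```text
t: 5.78
tcp_pos: [0.5341, 0.0793, 0.283]
tcp_rot: [[0.954, -0.299, 0.001], [-0.299, -0.954, 0.001], [0.0, -0.001, -1.0]]
wrist_force: [0.4, -0.3, -0.7]
width: 0.0389
grasp_force: 50.5
```

{"api": "move_arm", "payload": {
  "xyz": [
    [-0.2,-0.5,0],
    [-0.22,-0.505,0],
    [0,0,0],
    [0,0,0],
    [0,0,0]
  ],
  "turn": [
    [0,0,0],
    [0,0,0],
    [0,0,0],
    [0,0,0],
    [0,0,0]
  ],
  "grip": [30,30,30,30,30]
}}

```text
t: 6.4
tcp_pos: [0.5267, 0.1638, 0.2827]
tcp_rot: [[0.954, -0.3, 0.0], [-0.3, -0.954, 0.0], [0.0, -0.0, -1.0]]
wrist_force: [0.6, -0.5, -0.8]
width: 0.0386
grasp_force: 50.5
```

Run:
```python
from h import *
a=bot.snapshot('wrist')[:,:,::-1];b=bot.snapshot('scene')[:,:,::-1];t=bot.snapshot('top')[:,:,::-1]
cv2.imwrite('pics/w2.png',a);cv2.imwrite('pics/s2.png',b);cv2.imwrite('pics/t2.png',t)
s=cv2.resize(b[90:240,220:350],(260,300));u=cv2.resize(t[70:220,150:300],(300,300))
cv2.imwrite('pics/m2.png',np.hstack([cv2.resize(a,(400,300)),s[:,:200],u[:,:200]]))
```

```text
(no output)
```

View pics/m2.png

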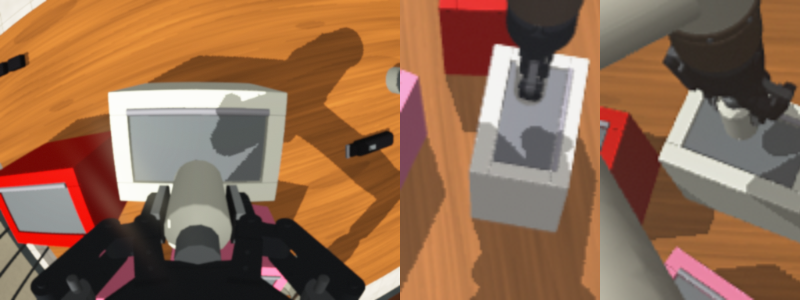

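The wrist view shows the bottle held upright and the bin's opening aligned with the picture. Before pushing, I'll check the bin's rim corners from this closer view (second measurement).

Run:
```python
from h import *
c=bot.calibration('wrist');im=cv2.imread('pics/w2.png');h=cv2.cvtColor(im,cv2.COLOR_BGR2HSV)
X=np.array([.954,-.299]);Y=np.array([.299,.954])
def loc(u,v,z):
    w=hit('wrist',u,v,z,c);d=w[:2]-[.532,.164];return (d@X).round(4),(d@Y).round(4)
k=1.28
print('rim px (outer)',[loc(x*k,y*k,.19) for x,y in((109,94),(286,96),(276,199),(121,200))])
# opening edges by brightness along column and rows
for col in(190,210,320):
    g=h[:,col,:];print(col,[(r,int(g[r,1]),int(g[r,2])) for r in range(110,150,3)],[(r,int(g[r,1]),int(g[r,2])) for r in range(225,262,3)])
for row in(165,200):
    print(row,[(q,int(h[row,q,1]),int(h[row,q,2])) for q in list(range(140,185,4))+list(range(325,370,4))])
cv2.imwrite('pics/c2.png',cv2.resize(im[100:270,130:380],(800,544),interpolation=2))
```

```text
rim px (outer) [(np.float64(0.0594), np.float64(0.0924)), (np.float64(0.0571), np.float64(-0.0951)), (np.float64(-0.0672), np.float64(-0.0977)), (np.float64(-0.0685), np.float64(0.0929))]
190 [(110, 25, 135), (113, 25, 134), (116, 11, 242), (119, 3, 253), (122, 3, 253), (125, 3, 253), (128, 3, 253), (131, 3, 253), (134, 3, 253), (137, 9, 244), (140, 3, 175), (143, 5, 211), (146, 6, 176), (149, 13, 159)] [(225, 9, 169), (228, 8, 170), (231, 18, 159), (234, 22, 216), (237, 5, 251), (240, 5, 251), (243, 5, 251), (246, 6, 250), (249, 24, 194), (252, 42, 86), (255, 40, 77), (258, 43, 72), (261, 38, 67)]
210 [(110, 26, 136), (113, 26, 139), (116, 7, 249), (119, 3, 253), (122, 3, 253), (125, 3, 253), (128, 3, 253), (131, 3, 253), (134, 3, 253), (137, 12, 231), (140, 4, 181), (143, 4, 210), (146, 5, 168), (149, 13, 157)] [(225, 8, 158), (228, 8, 158), (231, 8, 150), (234, 23, 188), (237, 19, 178), (240, 7, 104), (243, 13, 100), (246, 14, 88), (249, 23, 76), (252, 27, 67), (255, 40, 64), (258, 34, 60), (261, 33, 61)]
320 [(110, 27, 134), (113, 25, 135), (116, 20, 220), (119, 4, 252), (122, 5,
[... 413 characters left out ...]
3), (156, 3, 253), (160, 3, 253), (164, 24, 160), (168, 11, 168), (172, 12, 169), (176, 12, 168), (180, 11, 167), (184, 12, 168), (325, 15, 86), (329, 15, 86), (333, 15, 86), (337, 12, 88), (341, 25, 123), (345, 23, 186), (349, 25, 186), (353, 25, 186), (357, 23, 185), (361, 23, 185), (365, 167, 131), (369, 191, 131)]
200 [(140, 152, 116), (144, 112, 137), (148, 4, 252), (152, 5, 253), (156, 4, 252), (160, 4, 252), (164, 5, 252), (168, 29, 142), (172, 7, 174), (176, 6, 171), (180, 9, 170), (184, 9, 167), (325, 9, 86), (329, 15, 86), (333, 12, 87), (337, 25, 111), (341, 25, 186), (345, 23, 185), (349, 23, 186), (353, 25, 186), (357, 23, 185), (361, 178, 206), (365, 191, 215), (369, 188, 221)]
```

View pics/c2.png

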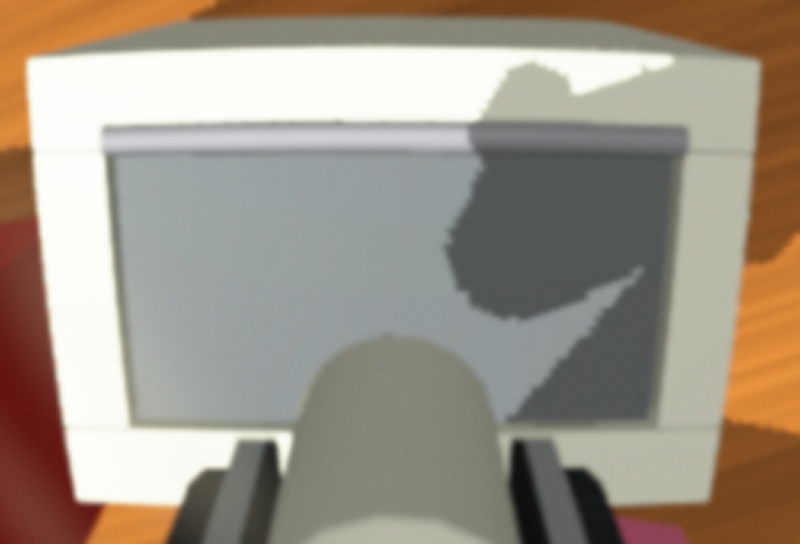

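The wrist view puts the bin's centre within 3 mm of the tool, with the yaw matching, the hinge rod on the +x edge and room for the fingers. I'll push the bottle in.

{"api": "move_arm", "payload": {
  "xyz": [
    [-0.02,0,0.4],
    [0,0,0.4],
    [0,0,0.25],
    [0,0,0.25],
    [0,0,0.2]
  ],
  "turn": [
    [0,0,0],
    [0,0,0],
    [0,0,0],
    [0,0,0],
    [0,0,0]
  ],
  "grip": [30,30,30,30,30],
  "newtons": 60
}}

```text
t: 7.18
tcp_pos: [0.5252, 0.1648, 0.162]
tcp_rot: [[0.954, -0.3, -0.0], [-0.3, -0.954, -0.0], [-0.0, 0.0, -1.0]]
wrist_force: [-0.4, 1.7, 0.7]
width: 0.0386
grasp_force: 60.4
```

{"api": "move_arm", "payload": {
  "xyz": [
    [0,0,0.2],
    [0,0,0.15],
    [0,0,0.08],
    [0,0,0],
    [0,0,0]
  ],
  "turn": [
    [0,0,0],
    [0,0,0],
    [0,0,0],
    [0,0,0],
    [0,0,0]
  ],
  "grip": [30,30,30,30,30]
}}

```text
t: 7.8
tcp_pos: [0.5251, 0.1653, 0.1282]
tcp_rot: [[0.954, -0.299, -0.0], [-0.299, -0.954, -0.0], [-0.0, 0.0, -1.0]]
wrist_force: [-1.2, -0.1, -1.4]
width: 0.0387
grasp_force: 60.2
```

Run:
```python
from h import *
a=bot.snapshot('wrist')[:,:,::-1];b=bot.snapshot('scene')[:,:,::-1]
cv2.imwrite('pics/m3.png',np.hstack([cv2.resize(a,(480,360)),cv2.resize(b[90:240,220:350],(312,360))]))
```

```text
(no output)
```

View pics/m3.png

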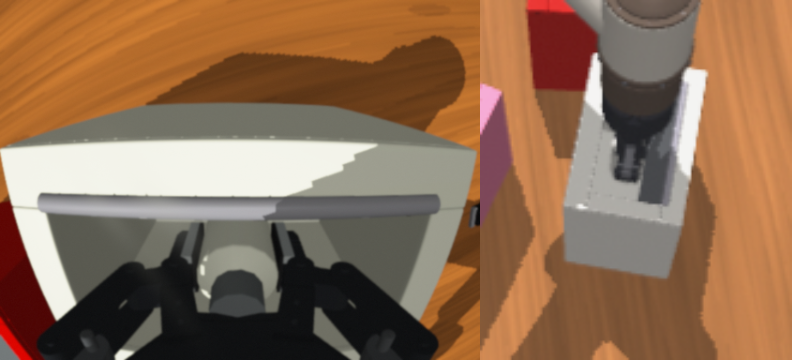

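The flap is hanging open past the bottle and the fingers are inside the opening, clear of its ends. I'll open them here.

{"api": "move_arm", "payload": {
  "xyz": [
    [0,0,0],
    [0,0,0],
    [0,0,0],
    [0,0,0],
    [0,0,0]
  ],
  "turn": [
    [0,0,0],
    [0,0,0],
    [0,0,0],
    [0,0,0],
    [0,0,0]
  ],
  "grip": [60,62,62,62,62]
}}

```text
t: 8.52
tcp_pos: [0.5254, 0.1653, 0.1283]
tcp_rot: [[0.954, -0.299, 0.001], [-0.299, -0.954, 0.0], [0.0, -0.0, -1.0]]
wrist_force: [-0.3, -0.3, 1.2]
width: 0.0621
grasp_force: 0.7
```

{"api": "move_arm", "payload": {
  "xyz": [
    [0,0,0],
    [0,0,0],
    [0,0,0],
    [0,0,0],
    [0,0,0]
  ],
  "turn": [
    [0,0,0],
    [0,0,0],
    [0,0,0],
    [0,0,0],
    [0,0,0]
  ],
  "grip": [62,62,62,62,62]
}}

```text
t: 9.15
tcp_pos: [0.5252, 0.1653, 0.1281]
tcp_rot: [[0.954, -0.299, -0.0], [-0.299, -0.954, -0.0], [-0.0, 0.0, -1.0]]
wrist_force: [0.6, 1.1, 1.7]
width: 0.0616
grasp_force: 0.7
```

Run:
```python
from h import *
a=bot.snapshot('wrist')[:,:,::-1];b=bot.snapshot('scene')[:,:,::-1]
cv2.imwrite('pics/m4.png',np.hstack([cv2.resize(a,(480,360)),cv2.resize(b[90:240,220:350],(312,360))]))
```

```text
(no output)
```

View pics/m4.png

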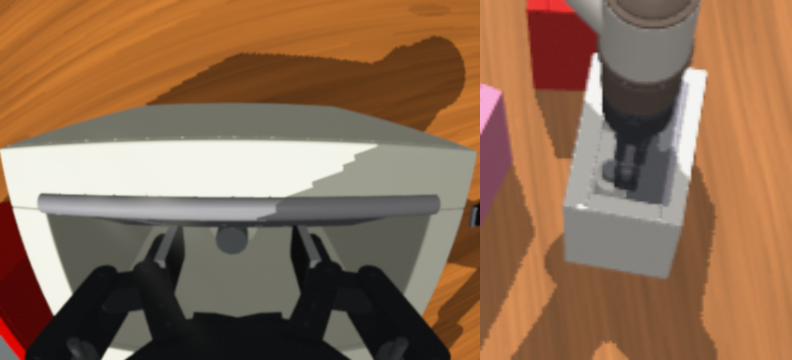

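The bottle has dropped: its cap, at (232,240) in the left panel, now sits well below the fingers. I'll go straight up with the same opening.

{"api": "move_arm", "payload": {
  "xyz": [
    [0,0,-0.3],
    [0,0,-0.4],
    [0,0,-0.5],
    [0,0,-0.5],
    [0,0,-0.5]
  ],
  "turn": [
    [0,0,0],
    [0,0,0],
    [0,0,0],
    [0,0,0],
    [0,0,0]
  ],
  "grip": [62,62,62,62,62]
}}

```text
t: 9.88
tcp_pos: [0.5249, 0.1651, 0.305]
tcp_rot: [[0.954, -0.299, -0.001], [-0.299, -0.954, -0.0], [-0.001, 0.0, -1.0]]
wrist_force: [0.9, 0.5, -0.2]
width: 0.0621
grasp_force: 0.0
```

{"api": "move_arm", "payload": {
  "xyz": [
    [-0.5,0,0],
    [-0.5,0,0],
    [-0.3,0,0],
    [0,0,0],
    [0,0,0]
  ],
  "turn": [
    [0,0,0],
    [0,0,0],
    [0,0,0],
    [0,0,0],
    [0,0,0]
  ],
  "grip": [62,62,62,62,62]
}}

```text
t: 10.5
tcp_pos: [0.4264, 0.1964, 0.304]
tcp_rot: [[0.954, -0.299, 0.0], [-0.299, -0.954, -0.0], [0.0, 0.0, -1.0]]
wrist_force: [0.2, -0.5, -0.5]
width: 0.0618
grasp_force: 0.0
```

Run:
```python
from h import *
a=bot.snapshot('wrist')[:,:,::-1];b=bot.snapshot('scene')[:,:,::-1]
cv2.imwrite('pics/m5.png',np.hstack([cv2.resize(a,(400,300)),cv2.resize(b,(400,300))]))
```

```text
(no output)
```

View pics/m5.png

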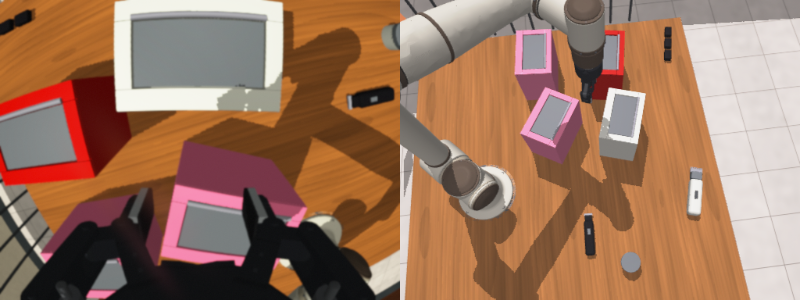

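The flap is shut and level, at (200,50) in the left panel. The bottle is gone from the table, the jar still stands at (630,262) in the right panel, and the arm touches nothing.

```bash
python3 -c "
from rig import bot
print(bot.close_job())"
```

```text
the job is handed in; nothing more can be done
None
```

I pushed the bottle foot first through the white bin's flap and it dropped inside; the flap sprang shut, the jar was left standing, and I handed the job in at about 10.6 s.

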